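# Move the spice jars to the new rack in reverse order

## Robot

A 6-joint arm with a two-finger parallel gripper is mounted at the origin on a cart in front of the work surface, level with it; the furniture and walls round the work are solid. World frame = base frame: x ahead of the robot, y to its left, z up, the work surface at z = 0. Lengths are in mm, angles in rad, forces in N, time in s.
With the tool pointing down it reaches from about 275 to 875 mm from the base axis. Payload 12.5 kg.
Tool frame: the origin (TCP) lies midway between the tips of the shut fingers; the grasp point (between the pads) lies 19 mm behind it; z points along the fingers, y is the line along which they close (so a half turn about z gives the same grasp; the last joint's range is limited). The gripper opens to 85 mm and grips with 20 to 120 N. Pads are 22 mm wide; open, the fingers measure 114 mm over their backs; the gripper's body (76 mm by 85 mm) begins 54 mm behind the grasp point. The pads swing forward as they close: fully open they stand 13 mm farther back than shut.
Start: joints at [1.263, 0.351, 1.652, -0, 1.139, -0.085], TCP at [121.497, 536.398, 231.29] pointing down, gripper open.
Joint ranges: [-2.75, 2.75], [-0.79, 2.1], [0.01, 2.65], [-1.57, 4.71], [0.07, 3.14], [-2.87, 2.87]. Speed limits (rad/s): [2.22, 2.22, 2.79, 3.14, 3.14, 3.14].

## Interface

Orientations are given as a unit quaternion [x, y, z, w].
In Python, from rig import robot, cams, finder gives the robot as it stands. The module is installed in compiled form; this text tells all that it offers.
- The arm moves only by the tool move_arm, never from a script. Its argument "rows" is text: rows parted by semicolons, each of 7 numbers parted by spaces: the shift along the tool's x, y, z scaled (see below), then the turn, a rotation vector about the tool's x, y, z scaled (see below), then the closure, from 0 (fully open) to 1 (shut). A call has 1 to 20 rows; each row is the pose to reach, as a shift and turn from the pose commanded when the call began, along the tool's axes at that moment; what a row does not reach only later rows make up. The controller multiplies each number of a shift by 100 mm and each number of a turn by 30 degrees. A row lasts 1/12 s, in which the tool goes at most 41.7 mm and 7.16 degrees, less where a joint would pass 70% of its speed; a pose out of reach is approached as far as the arm can. A call with a number of a shift or a turn outside -1 to 1 is refused whole. A call with a gripper value outside its range is refused whole. The fingers move at their own pace and stop on an object; "grip_force" is the grip in N (left out, the last holds). Time passes only in rows, so rows that repeat a pose let the fingers close. It gives the time, the measured TCP pose, the force, the opening and the grip force at its end, in the units of the state.
- robot.get_state(): the state, without advancing time (a new reading comes with each control period).
- cams.camera(name): name is "scene" or "side" or "wrist"; returns a dict with "img" (400x640x3 uint8, red, green, blue), "K" (3x3 intrinsics, pixels), "R" (3x3) and "t" (3): a world point X has camera coordinates R X + t. Camera axes: x right, y down, z forward; pixel columns grow to the right and rows downward; lengths in mm; the calibration is good to about 2 mm. A picture is of the moment at which its call begins. There is no depth.
- robot.close_job(): hands the job in; it is judged then, once.
Trained networks look in a picture, given as the dict that the camera call returned (one of the last four; its "shot" number tells which), for a name from the list of things; names that differ only in an ending like _2 or _b are one class to them, and where a whole thing is asked for, a point or a joint stands for the part that bears it (a point fixed in the world has none). Each returns a list of dicts, best first, with "confidence" (0 to 1); they miss things now and then, are a little off and sometimes report something else, mostly with a low value. They report only what shows in the picture. A call takes as long as a camera call. They do not tell look-alikes from the thing itself.
- finder.find_in(picture, name): "point" ([x, y, z] in mm, in the coordinates of the camera as it stood for that picture, good to about 4 mm: the middle of the surface that is visible of it).
The state is a dict: "clock": time; "qpos": joint angles; "dq": joint speeds; "effort": joint torques, N m; "tcp_pos": TCP position; "tool_rot": TCP orientation; "force": force on the tool from outside, world axes, zero at the start; "torque": the same for the moment, N m; "grip_width": finger opening in mm; "grip_force": force on a finger pad.
Only numpy, scipy, OpenCV 4.12 (cv2) and the standard library are available. Lean on these libraries where they do the work, as an engineer would, in place of code of your own. Each camera call takes 0.05 s, during which the arm holds its last target. There are 200 camera calls.

## Task

Move the four spice jars from the wooden rack into the white rack, one to a pocket, in the reverse order: the jar that stands next to the wooden rack's blue end goes into the pocket farthest from the white rack's blue end, the second into the next pocket, and so on, so that the last one ends beside the white rack's blue end. Keep the jars upright and set each one gently down on the floor of its pocket; do not drop them.

Things in the scene. Friction and masses are not known exactly. Their poses are not given: they have to be found in the camera images.
- wood_rack: old rack holding the jars: fixed dark brown wooden board 240 mm long (x), 64 wide (y), top face 12 mm above the worktop, dark side lips 20 mm high; blue end plate (26 mm high) at its -x end, the robot's right, dark wood end plate (26 mm) at +x. Origin: centre of underside, on the worktop. Four places in a row at x = -84, -28, +28, +84 mm, y = 0, a jar on each
- white_rack: new rack, empty at the start: fixed white plastic, 236 mm long (x), 60 wide (y), floor 4 mm thick, walls 14 mm high. Four pockets in a row, centres x = -84, -28, +28, +84 mm, y = 0, each 52 x 52 mm inside, a grey round mark on its floor. Blue end plate (26 mm high) at its -x end, the robot's right; other end plain white. Origin: centre of underside, on the worktop
- jar_red: spice jar with a red lid: upright round amber jar, 36 mm in diameter, 74 mm tall, straight sides all the way up (lid from 58 mm up, same diameter; paper label round the body with a thin red band), about 0.12 kg. Origin: centre of its underside; z points up out of the lid. It starts standing in one of the wooden rack's four places, 15 mm above the worktop
- jar_yellow: spice jar with a yellow lid: upright round amber jar, 36 mm in diameter, 74 mm tall, straight sides all the way up (lid from 58 mm up, same diameter; paper label round the body with a thin yellow band), about 0.12 kg. Origin: centre of its underside; z points up out of the lid. It starts standing in one of the wooden rack's four places, 15 mm above the worktop
- jar_green: spice jar with a green lid: upright round amber jar, 36 mm in diameter, 74 mm tall, straight sides all the way up (lid from 58 mm up, same diameter; paper label round the body with a thin green band), about 0.12 kg. Origin: centre of its underside; z points up out of the lid. It starts standing in one of the wooden rack's four places, 15 mm above the worktop
- jar_black: spice jar with a black lid: upright round amber jar, 36 mm in diameter, 74 mm tall, straight sides all the way up (lid from 58 mm up, same diameter; paper label round the body with a thin black band), about 0.12 kg. Origin: centre of its underside; z points up out of the lid. It starts standing in one of the wooden rack's four places, 15 mm above the worktop
- disc_red: thin round light-brown cork disc, 50 mm in diameter, 3 mm thick, fixed in the wooden rack under the place where the red-lidded jar starts; it stays there and so keeps the memory of the old order. All four discs look alike. Origin: centre of its underside, 12 mm above the worktop
- disc_yellow: thin round light-brown cork disc, 50 mm in diameter, 3 mm thick, fixed in the wooden rack under the place where the yellow-lidded jar starts; it stays there and so keeps the memory of the old order. All four discs look alike. Origin: centre of its underside, 12 mm above the worktop
- disc_green: thin round light-brown cork disc, 50 mm in diameter, 3 mm thick, fixed in the wooden rack under the place where the green-lidded jar starts; it stays there and so keeps the memory of the old order. All four discs look alike. Origin: centre of its underside, 12 mm above the worktop
- disc_black: thin round light-brown cork disc, 50 mm in diameter, 3 mm thick, fixed in the wooden rack under the place where the black-lidded jar starts; it stays there and so keeps the memory of the old order. All four discs look alike. Origin: centre of its underside, 12 mm above the worktop
Things that resemble listed ones, but are neither listed nor needed, are in the scene too. Leave any purple look-alike of the jar_black alone.

How it is judged:
By the outcome, as a careful person would: the job done as asked, in the order asked, and still so for the second after the job is handed in, with the robot touching nothing.
It also fails if it takes over 77 s, if anything falls off the work surface, if the arm or the gripper's body presses on something with over 40 N, if the wrist force passes 120 N, or if a joint passes its speed limit or range.

## Working session

There is one attempt and no reset: what is moved stays moved. The work goes in short steps, Python scripts to look and compute and a tool call to move; the robot and the scene stay as the last step left them, time stands still between calls to the robot, and variables do not carry over. Pictures are saved under pics/ and viewed, at most 14 in all, crops included, and the job is handed in when it is done.

Besides the shell and the picture viewer there is one more tool, called after "Call:" as name(argument=value, ...), one argument or row to a line, values as JSON. move_arm: Moves the arm, as the interface text tells. Shifts and turns lie within -1 to 1; 1 stands for 100 mm of shift or 30 degrees of turn. Its arguments: {"type":"object","properties":{"rows":{"type":"string"},"grip_force":{"type":"number"}},"required":["rows"]}

```bash
mkdir -p pics; cat > h.py <<'E'
from rig import robot,cams,finder
import numpy as np,cv2
def shot(n,f):
    p=cams.camera(n); cv2.imwrite('pics/'+f,p['img'][:,:,::-1]); return p
def world(p,x): return p['R'].T@(np.array(x)-p['t'])
def find(p,name):
    r=[]
    for d in finder.find_in(p,name):
        c=np.array(d['point']); u=p['K']@c; r.append((np.round(world(p,c)).astype(int).tolist(),round(d['confidence'],2),(u[:2]/u[2]).astype(int).tolist()))
    return r
E
python3 - <<'E'
from h import *
p=shot('scene','a.png'); q=shot('side','b.png')
for n in ['jar_red','jar_yellow','jar_green','jar_black','wood_rack','white_rack']:
    print(n,find(p,n),find(q,n))
s=robot.get_state(); print(s)
E
```

```text
jar_red [([449, -14, 62], 0.79, [312, 197])] [([474, -17, 68], 0.72, [354, 203])]
jar_yellow [([458, -123, 55], 0.69, [348, 182])] [([478, -127, 65], 0.85, [305, 182])]
jar_green [([451, 43, 55], 0.86, [287, 210])] [([475, 35, 73], 0.86, [378, 214])]
jar_black [([458, -66, 62], 0.8, [328, 187]), ([401, -201, 43], 0.63, [393, 185])] [([474, -73, 69], 0.86, [329, 191]), ([423, -207, 53], 0.72, [289, 153])]
wood_rack [([436, 4, 12], 0.69, [310, 226])] [([487, -40, 12], 0.88, [339, 219]), ([475, -74, 66], 0.5, [329, 192])]
white_rack [([592, 34, 4], 0.77, [246, 206])] [([587, 6, 6], 0.58, [333, 269])]
{'clock': 0.7, 'qpos': array([ 1.26334700e+00,  3.50686603e-01,  1.65176977e+00, -6.91171324e-06,
        1.13912073e+00, -8.45695896e-02]), 'dq': array([ 0.00105328, -0.00038821, -0.00056638, -0.00044739, -0.00017144,
       -0.00181203]), 'effort': array([-1.13755599e-03, -5.05942082e+01, -2.91632134e+01, -1.59034635e-04,
        4.86923582e-04,  2.29695968e-05]), 'tcp_pos': array([121.53039438, 536.400131  , 231.30840327]), 'tool_rot': array([1.11207917e-01, 9.93797162e-01, 7.01164185e-06, 4.59234914e-06]), 'force': array([-0.12295882, -0.27364798, -0.02743166]), 'torque': array([ 0.02654574,  0.04655555, -0.01393657]), 'grip_force': 0.0, 'grip_width': 85.32587540899367}
```

View pics/a.png

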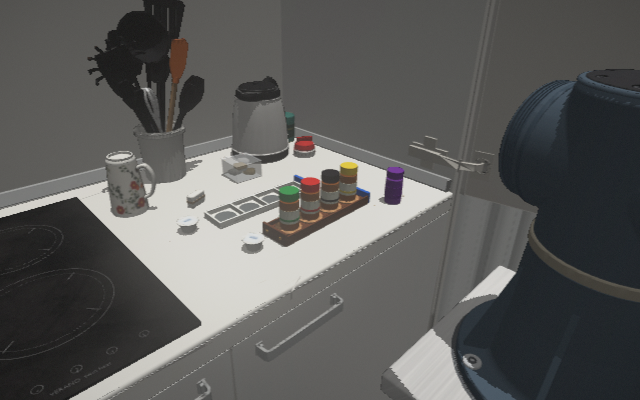

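View pics/b.png

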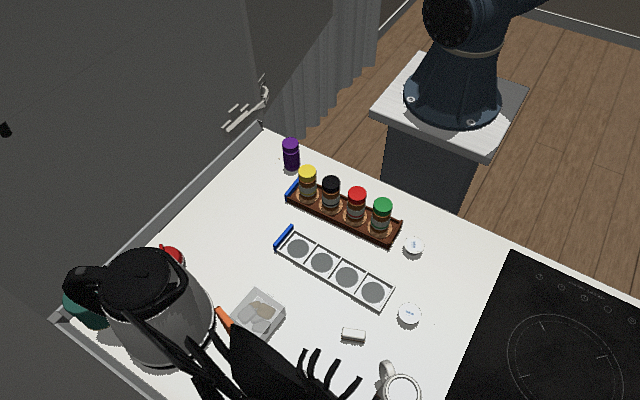

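Order from the blue end: yellow (305,182), black (329,191), red (354,203), green (378,214) in the side view. The white rack is empty, with its blue end at (284,237). There are two black-lid candidates: the jar in the rack at (329,191), and a purple one standing alone at (290,153) that I'll leave alone. I'll move over the racks for a closer wrist view.

Call:
move_arm(
  rows="-0.99 -0.96 -0.6 0 0 0.86 0;-0.99 -0.96 -0.6 0 0 0.86 0;-0.99 -0.96 -0.6 0 0 0.86 0;-0.99 -0.96 -0.6 0 0 0.86 0;-0.99 -0.96 -0.6 0 0 0.86 0",
)

```text
clock: 1.12
tcp_pos: [198.8, 418.9, 293.6]
tool_rot: [0.334, 0.943, 0.002, 0.001]
force: [0.5, 0.3, 0.3]
grip_width: 85.5
grip_force: 0.0
```

Call:
move_arm(
  rows="-1 -0.33 0 0 0 0.86 0;-1 -0.33 0 0 0 0.86 0;-1 -0.33 0 0 0 0.86 0;-1 -0.33 0 0 0 0.86 0;-1 -0.33 0 0 0 0.86 0",
)

```text
clock: 1.53
tcp_pos: [254.9, 332.3, 291.3]
tool_rot: [0.535, 0.845, 0.0, -0.0]
force: [-1.1, 0.3, -0.8]
grip_width: 85.6
grip_force: 0.0
```

Call:
move_arm(
  rows="-0.99 0.13 0 0 0 0.85 0;-0.99 0.13 0 0 0 0.85 0;-0.99 0.13 0 0 0 0.85 0;-0.99 0.13 0 0 0 0.85 0;-0.99 0.13 0 0 0 0.85 0",
)

```text
clock: 1.95
tcp_pos: [309.3, 249.2, 291.2]
tool_rot: [0.707, 0.708, -0.0, -0.0]
force: [-1.5, -0.1, 0.0]
grip_width: 85.4
grip_force: 0.0
```

Call:
move_arm(
  rows="-0.97 0.64 0 0 0 0 0;-0.97 0.64 0 0 0 0 0;-0.97 0.64 0 0 0 0 0;-0.97 0.64 0 0 0 0 0;-0.97 0.64 0 0 0 0 0",
)

```text
clock: 2.37
tcp_pos: [373.6, 152.3, 291.1]
tool_rot: [0.705, 0.709, -0.0, -0.0]
force: [-0.1, -0.3, 0.2]
grip_width: 85.3
grip_force: 0.0
```

Call:
move_arm(
  rows="-0.97 0.64 -0.5 0 0 0 0;-0.97 0.64 -0.5 0 0 0 0;-0.97 0.64 -0.5 0 0 0 0;-0.97 0.64 -0.5 0 0 0 0;-0.97 0.64 -0.5 0 0 0 0",
)

```text
clock: 2.78
tcp_pos: [438.1, 55.9, 341.6]
tool_rot: [0.706, 0.709, 0.0, 0.0]
force: [-0.4, 0.3, -0.8]
grip_width: 85.5
grip_force: 0.0
```

```bash
python3 - <<'E'
from h import *
p=shot('wrist','c.png')
print(robot.get_state()['tcp_pos'],robot.get_state()['tool_rot'])
print(p['R'],p['t'],p['K'])
for n in ['jar_red','jar_yellow','jar_green','jar_black','wood_rack','white_rack']: print(n,find(p,n))
E
```

```text
[437.20810617  56.62010948 340.91985134] [ 7.05339175e-01  7.08869869e-01 -6.76924920e-05 -3.90482954e-04]
[[ 9.99988479e-01  4.76186522e-03  6.04980879e-04]
 [ 4.35751914e-03 -9.53402382e-01  3.01670199e-01]
 [ 2.01330304e-03 -3.01664088e-01 -9.53412148e-01]] [-439.45872308  -21.9340929   501.79103668] [[306.48363285   0.         323.18767493]
 [  0.         306.48363285 200.59070533]
 [  0.           0.           1.        ]]
jar_red [([462, -13, 93], 0.92, [339, 215]), ([466, -67, 90], 0.51, [341, 250])]
jar_yellow [([463, -122, 89], 0.92, [338, 284])]
jar_green [([461, 42, 85], 0.59, [339, 175])]
jar_black [([465, -65, 89], 0.81, [340, 248]), ([413, -198, 62], 0.75, [306, 314])]
wood_rack [([451, -16, 13], 0.72, [330, 200])]
white_rack [([586, 12, 5], 0.9, [414, 182])]
```

View pics/c.png

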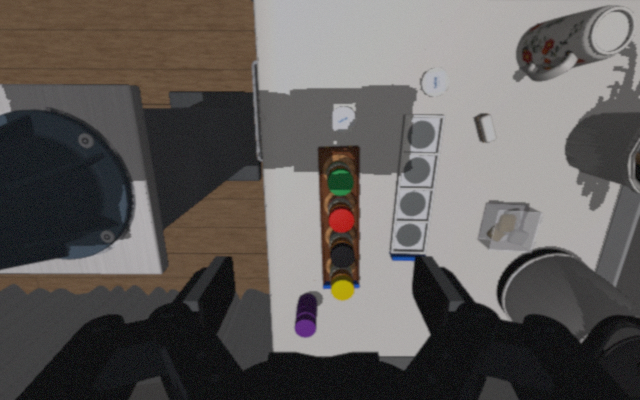

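The wrist view shows the lids at green (341,182), red (342,220), black (343,254) and yellow (343,290). The pocket marks are at (421,135), (417,170), (413,204) and (409,235), and the purple jar stands apart at (306,315). Next I'll get sub-pixel positions and make an enlarged crop to confirm black versus purple.

```bash
python3 - <<'E'
from h import *
p=cams.camera('wrist'); im=p['img']
def ray(u,v,z):
    d=p['R'].T@np.linalg.inv(p['K'])@[u,v,1]; c=-p['R'].T@p['t']; return c+d*(z-c[2])/d[2]
hsv=cv2.cvtColor(im,cv2.COLOR_RGB2HSV)
def comp(m,u,v,r):
    w=np.zeros(m.shape,np.uint8); cv2.circle(w,(u,v),r,1,-1); m=(m&(w>0)).astype(np.uint8)
    n,l,s,c=cv2.connectedComponentsWithStats(m); k=1+np.argmax(s[1:,4]); return c[k],s[k]
H,S,V=cv2.split(hsv)
for n,m,u,v in [('g',(H>40)&(H<90)&(S>120),341,182),('r',((H<6)|(H>174))&(S>180)&(V>120),342,220),('k',(V<50),343,254),('y',(H>20)&(H<35)&(S>150)&(V>120),343,290)]:
    c,s=comp(m,u,v,16); print(n,c.round(1),s,ray(*c,89).round(1))
g=[]
for u,v in [(421,135),(417,170),(413,204),(409,235)]:
    t=0.5*(V[v,u]+0.0)+0.5*np.percentile(V[v-17:v+17,u-17:u+17],80)
    c,s=comp(V<t,u,v,15); w=ray(*c,4); g.append(w); print(c.round(1),s,w.round(1))
g=np.array(g); print(np.linalg.norm(np.diff(g,axis=0),axis=1))
cv2.imwrite('pics/d.png',cv2.resize(im[100:350,280:460,::-1],None,fx=2.4,fy=2.4,interpolation=cv2.INTER_CUBIC))
E
```

```text
g [341.2 182.1] [329 169  26  27 531] [461.8  33.6  89. ]
r [342.  220.7] [329 209  27  24 478] [464.2 -21.3  89. ]
k [343.2 255.5] [331 243  26  28 507] [467.1 -74.9  89. ]
y [343.2 289.9] [333 281  22  19 348] [ 468.6 -132.    89. ]
[420.7 134.5] [406 121  30  28 643] [587.8  88.3   4. ]
[416.5 169.9] [402 158  29  26 584] [586.6  32.9   4. ]
[413.2 203.7] [401 192  25  24 477] [586.6 -24.    4. ]
[409.5 235. ] [398 224  24  23 434] [585.6 -80.1   4. ]
[55.40412344 56.8709129  56.14178566]
```

View pics/d.png

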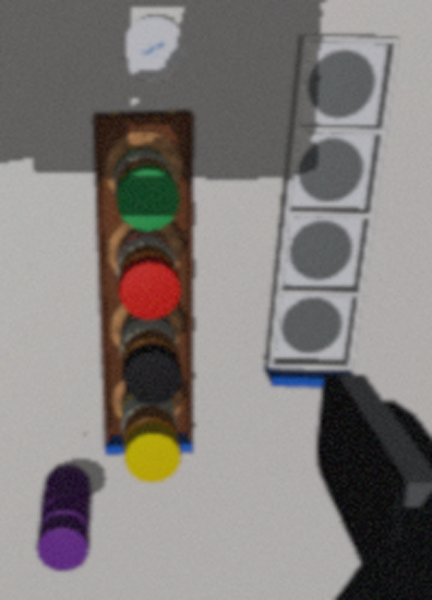

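The crop confirms the set: the jar with the black lid stands in the rack, and the purple one is outside it. I'll go above yellow.

Call:
move_arm(
  rows="-0.94 0.16 0.95 0 0 0 0;-0.94 0.16 0.95 0 0 0 0;-0.94 0.16 0.95 0 0 0 0;-0.94 0.16 0.95 0 0 0 0;-0.94 0.16 0.95 0 0 0 0",
  grip_force=30,
)

```text
clock: 3.6
tcp_pos: [452.8, -39.5, 244.4]
tool_rot: [0.707, 0.707, -0.001, -0.002]
force: [-0.6, -0.0, -0.8]
grip_width: 85.5
grip_force: 0.0
```

Call:
move_arm(
  rows="-0.94 0.16 0.95 0 0 0 0;-0.94 0.16 0.95 0 0 0 0;-0.94 0.16 0.95 0 0 0 0;-0.94 0.16 0.95 0 0 0 0;-0.94 0.16 0.95 0 0 0 0;-0.94 0.16 0.95 0 0 0 0",
)

```text
clock: 4.1
tcp_pos: [470.5, -131.7, 152.4]
tool_rot: [0.706, 0.708, 0.0, 0.0]
force: [0.8, -0.5, 0.8]
grip_width: 85.4
grip_force: 0.0
```

```bash
python3 - <<'E'
from h import *
p=shot('wrist','e.png')
print(robot.get_state()['tcp_pos'],robot.get_state()['tool_rot'])
c=p['K']@(p['R']@np.array([468.8,-132.7,89])+p['t']); print(c[:2]/c[2])
for n in ['jar_yellow','jar_black','jar_red']: print(n,find(p,n))
E
```

```text
[ 470.68681324 -131.45365412  152.89169215] [7.05979674e-01 7.08231438e-01 5.03439504e-04 8.22134377e-04]
[319.42589162 216.56563415]
jar_yellow []
jar_black [([464, -74, 91], 0.63, [312, 134]), ([416, -201, 71], 0.57, [256, 285])]
jar_red [([462, -18, 92], 0.95, [307, 38])]
```

View pics/e.png

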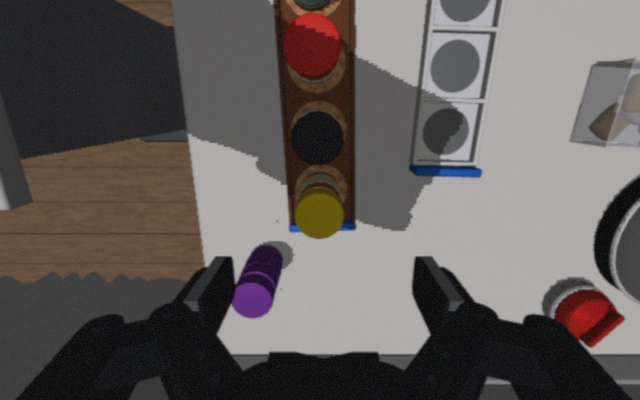

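Yellow's lid is centred at (319,214), within about 2 mm of the predicted position. I'll go down and grip.

Call:
move_arm(
  rows="0 -0.02 0.4 0 0 0 0;0 -0.02 0.7 0 0 0 0;0 -0.02 0.9 0 0 0 0;0 -0.02 1 0 0 0 0;0 -0.02 1 0 0 0 0",
)

```text
clock: 4.72
tcp_pos: [467.4, -131.8, 50.4]
tool_rot: [0.706, 0.708, -0.0, -0.001]
force: [-0.5, 0.9, -0.6]
grip_width: 85.4
grip_force: 0.0
```

Call:
move_arm(
  rows="0 0 0.1 0 0 0 0;0 0 0.1 0 0 0 0.3;0 0 0.1 0 0 0 0.5;0 0 0.1 0 0 0 0.6;0 0 0.1 0 0 0 0.7;0 0 0.1 0 0 0 0.8;0 0 0.1 0 0 0 1;0 0 0.1 0 0 0 1;0 0 0.1 0 0 0 1;0 0 0.1 0 0 0 1;0 0 0.1 0 0 0 1",
)

```text
clock: 5.63
tcp_pos: [468.3, -132.7, 42.1]
tool_rot: [0.706, 0.708, 0.0, 0.001]
force: [-0.6, 0.3, 5.2]
grip_width: 35.1
grip_force: 29.4
```

Call:
move_arm(
  rows="0 0 -0.1 0 0 0 1;0 0 -0.3 0 0 0 1;0 0 -0.5 0 0 0 1;0 0 -0.7 0 0 0 1;0 0 -0.9 0 0 0 1;0 0 -1 0 0 0 1;0 0 -1 0 0 0 1",
)

```text
clock: 6.22
tcp_pos: [468.9, -132.9, 143.6]
tool_rot: [0.706, 0.708, 0.001, 0.002]
force: [0.7, 0.8, -1.0]
grip_width: 35.4
grip_force: 30.2
```

Call:
move_arm(
  rows="0.1 0.1 0 0 0 0 1;0.3 0.3 0 0 0 0 1;0.5 0.5 0 0 0 0 1;0.7 0.7 0 0 0 0 1;0.9 0.8 0 0 0 0 1;1 0.9 0 0 0 0 1",
)

```text
clock: 6.72
tcp_pos: [557.7, -30.3, 140.0]
tool_rot: [0.706, 0.708, -0.0, -0.001]
force: [-0.4, 0.3, -1.8]
grip_width: 35.2
grip_force: 30.3
```

Call:
move_arm(
  rows="0.2 0.1 0 0 0 0 1;0.4 0.2 0 0 0 0 1;0.6 0.3 0 0 0 0 1;0.8 0.3 0 0 0 0 1;1 0.3 0 0 0 0 1;1 0.3 0 0 0 0 1;1 0.3 0 0 0 0 1",
)

```text
clock: 7.3
tcp_pos: [587.0, 68.1, 140.5]
tool_rot: [0.706, 0.708, -0.001, -0.0]
force: [0.0, -0.3, -1.0]
grip_width: 35.3
grip_force: 30.3
```

```bash
python3 - <<'E'
from h import *
p=shot('wrist','f.png')
print(robot.get_state()['tcp_pos'],robot.get_state()['tool_rot'],robot.get_state()['grip_width'])
E
```

```text
[587.12754628  67.37643348 140.62981938] [ 7.06121899e-01  7.08090081e-01 -4.78075607e-04 -2.68046412e-04] 35.31065816894247
```

View pics/f.png

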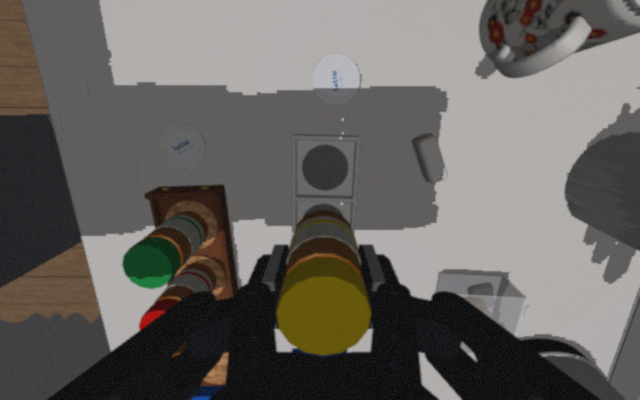

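Jar yellow is held upright, and the target mark is ahead at (325,167), about (589,88). I'll align and lower.

Call:
move_arm(
  rows="0.1 0 0 0 0 0 1;0.2 0.01 0.1 0 0 0 1;0.2 0.01 0.3 0 0 0 1;0.2 0.01 0.5 0 0 0 1;0.2 0.01 0.7 0 0 0 1;0.2 0.01 0.85 0 0 0 1;0.2 0.01 0.95 0 0 0 1;0.2 0.01 1 0 0 0 1;0.2 0.01 1 0 0 0 1",
)

```text
clock: 8.1
tcp_pos: [587.9, 87.9, 40.2]
tool_rot: [0.706, 0.708, -0.001, -0.001]
force: [0.5, 0.4, -1.0]
grip_width: 35.5
grip_force: 30.3
```

Call:
move_arm(
  rows="0 0 0.02 0 0 0 1;0 0 0.04 0 0 0 1;0 0 0.06 0 0 0 1;0 0 0.07 0 0 0 1;0 0 0.08 0 0 0 1;0 0 0.08 0 0 0 1;0 0 0.08 0 0 0 1",
)

```text
clock: 8.68
tcp_pos: [588.4, 87.8, 33.4]
tool_rot: [0.706, 0.708, 0.0, 0.0]
force: [0.5, 0.4, -1.3]
grip_width: 35.0
grip_force: 30.3
```

Call:
move_arm(
  rows="0 0 0.01 0 0 0 1;0 0 0.01 0 0 0 1;0 0 0.015 0 0 0 1",
)

```text
clock: 8.93
tcp_pos: [588.4, 87.8, 31.8]
tool_rot: [0.706, 0.708, 0.0, 0.0]
force: [-0.5, 0.6, -0.7]
grip_width: 35.1
grip_force: 30.3
```

Call:
move_arm(
  rows="0 0 0.01 0 0 0 1;0 0 0.01 0 0 0 1;0 0 0.01 0 0 0 1",
)

```text
clock: 9.18
tcp_pos: [588.5, 87.8, 31.1]
tool_rot: [0.706, 0.708, 0.0, 0.0]
force: [-1.3, 0.2, 2.4]
grip_width: 35.2
grip_force: 30.5
```

Call:
move_arm(
  rows="0 0 0.01 0 0 0 1;0 0 0.01 0 0 0 1;0 0 0.01 0 0 0 1",
)

```text
clock: 9.43
tcp_pos: [588.6, 87.8, 31.0]
tool_rot: [0.706, 0.708, 0.0, 0.0]
force: [-6.3, -1.3, 15.4]
grip_width: 35.5
grip_force: 31.8
```

Contact found. I'll release, rise and go to black.

Call:
move_arm(
  rows="0 0 -0.01 0 0 0 0.8;0 0 -0.01 0 0 0 0.6;0 0 -0.01 0 0 0 0.4;0 0 -0.01 0 0 0 0.2;0 0 -0.01 0 0 0 0;0 0 -0.01 0 0 0 0;0 0 -0.01 0 0 0 0;0 0 -0.2 0 0 0 0;0 0 -0.5 0 0 0 0;0 0 -0.8 0 0 0 0;0 0 -1 0 0 0 0;0 0 -1 0 0 0 0",
)

```text
clock: 10.43
tcp_pos: [590.5, 88.0, 134.2]
tool_rot: [0.706, 0.708, 0.003, 0.002]
force: [1.6, -0.2, 1.7]
grip_width: 85.5
grip_force: 0.0
```

Call:
move_arm(
  rows="-0.2 -0.2 -0.1 0 0 0 0;-0.4 -0.4 -0.2 0 0 0 0;-0.7 -0.7 -0.2 0 0 0 0;-0.9 -0.9 -0.2 0 0 0 0;-0.9 -1 -0.2 0 0 0 0;-0.9 -1 -0.2 0 0 0 0",
)

```text
clock: 10.93
tcp_pos: [486.8, -3.0, 149.4]
tool_rot: [0.707, 0.707, -0.001, -0.001]
force: [0.6, 0.0, -0.2]
grip_width: 85.2
grip_force: 0.0
```

Call:
move_arm(
  rows="-0.3 -0.1 0 0 0 0 0;-0.6 -0.2 0 0 0 0 0;-0.73 -0.22 0 0 0 0 0;-0.73 -0.22 0 0 0 0 0;-0.73 -0.22 0 0 0 0 0",
)

```text
clock: 11.35
tcp_pos: [467.5, -75.3, 149.6]
tool_rot: [0.707, 0.708, 0.0, -0.0]
force: [0.8, -0.8, -0.0]
grip_width: 85.5
grip_force: 0.0
```

```bash
python3 - <<'E'
from h import *
p=shot('wrist','g.png'); q=shot('side','g2.png'); print(robot.get_state()['tcp_pos'],robot.get_state()['tool_rot'])
cv2.imwrite('pics/gg.png',np.vstack([p['img'],cv2.resize(q['img'][130:330,200:520],(640,400))])[:,:,::-1][:, :][::1][:800,:])
i=np.hstack([cv2.resize(p['img'],(480,300)),cv2.resize(q['img'][150:320,250:420],(300,300))]); cv2.imwrite('pics/gg.png',i[:,:,::-1])
print(find(p,'jar_black'))
for X in ([466.6,-76.7,89],[466.6,-75,89]):
    c=p['K']@(p['R']@np.array(X)+p['t']); print(c[:2]/c[2]*.75)
E
```

```text
[467.38761986 -74.58799422 149.5782894 ] [ 7.06012995e-01  7.08198870e-01  5.78031516e-05 -9.11522472e-05]
[([464, -70, 90], 0.64, [317, 209]), ([413, -198, 59], 0.56, [262, 329])]
[240.39870688 163.88344502]
[240.39730993 162.20460593]
```

View pics/gg.png

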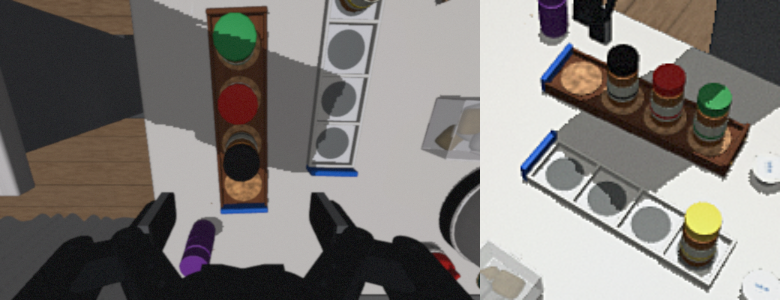

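Yellow stands upright in the far pocket, right half at (700,235). The black jar's lid at (241,161) lies under the gripper. I'll grip and carry it to the second pocket, (587.5,32).

Call:
move_arm(
  rows="0 0 0.4 0 0 0 0;0 0 0.7 0 0 0 0;0 0 0.9 0 0 0 0;0 0 1 0 0 0 0;0 0 1 0 0 0 0",
)

```text
clock: 11.92
tcp_pos: [466.0, -74.6, 48.1]
tool_rot: [0.706, 0.708, -0.001, -0.001]
force: [-0.5, 0.5, -0.2]
grip_width: 85.6
grip_force: 0.0
```

Call:
move_arm(
  rows="0 0 0.07 0 0 0 0;0 0 0.07 0 0 0 0.3;0 0 0.07 0 0 0 0.5;0 0 0.07 0 0 0 0.6;0 0 0.07 0 0 0 0.7;0 0 0.07 0 0 0 0.8;0 0 0.07 0 0 0 1;0 0 0.07 0 0 0 1;0 0 0.07 0 0 0 1;0 0 0.07 0 0 0 1;0 0 0.07 0 0 0 1",
)

```text
clock: 12.83
tcp_pos: [467.1, -75.6, 43.5]
tool_rot: [0.706, 0.708, 0.0, 0.0]
force: [-0.8, 0.7, 5.8]
grip_width: 35.4
grip_force: 29.4
```

Call:
move_arm(
  rows="0 0 -0.1 0 0 0 1;0 0 -0.3 0 0 0 1;0 0 -0.5 0 0 0 1;0 0 -0.7 0 0 0 1;0 0 -0.9 0 0 0 1;0 0 -1 0 0 0 1;0 0 -1 0 0 0 1",
)

```text
clock: 13.42
tcp_pos: [467.8, -75.8, 145.1]
tool_rot: [0.706, 0.708, 0.001, 0.002]
force: [0.7, 0.6, -1.3]
grip_width: 35.4
grip_force: 30.3
```

Call:
move_arm(
  rows="0.1 0.1 0 0 0 0 1;0.3 0.3 0 0 0 0 1;0.5 0.5 0 0 0 0 1;0.7 0.7 0 0 0 0 1;0.8 0.9 0 0 0 0 1;0.8 1 0 0 0 0 1;0.8 1 0 0 0 0 1",
)

```text
clock: 14.0
tcp_pos: [567.6, 5.4, 141.5]
tool_rot: [0.706, 0.708, -0.0, -0.0]
force: [-0.2, -0.6, -2.4]
grip_width: 35.4
grip_force: 30.4
```

Call:
move_arm(
  rows="0.2 0.15 0 0 0 0 1;0.27 0.2 0.1 0 0 0 1;0.27 0.2 0.2 0 0 0 1;0.27 0.2 0.4 0 0 0 1;0.27 0.2 0.6 0 0 0 1;0.27 0.2 0.8 0 0 0 1;0.27 0.2 0.93 0 0 0 1;0.27 0.2 1 0 0 0 1;0.27 0.2 1 0 0 0 1",
)

```text
clock: 14.75
tcp_pos: [585.2, 31.4, 41.0]
tool_rot: [0.706, 0.708, -0.001, -0.001]
force: [0.2, 0.4, -1.4]
grip_width: 35.1
grip_force: 30.5
```

Call:
move_arm(
  rows="0 0 0.02 0 0 0 1;0 0 0.04 0 0 0 1;0 0 0.06 0 0 0 1;0 0 0.07 0 0 0 1;0 0 0.08 0 0 0 1;0 0 0.08 0 0 0 1;0 0 0.08 0 0 0 1",
)

```text
clock: 15.33
tcp_pos: [586.6, 31.8, 34.9]
tool_rot: [0.706, 0.708, 0.0, 0.0]
force: [-0.4, -0.2, -1.3]
grip_width: 35.2
grip_force: 30.5
```

Call:
move_arm(
  rows="0 0 0.01 0 0 0 1;0 0 0.01 0 0 0 1;0 0 0.01 0 0 0 1",
)

```text
clock: 15.58
tcp_pos: [586.5, 31.8, 33.8]
tool_rot: [0.706, 0.708, -0.0, -0.0]
force: [-0.2, -0.1, -1.7]
grip_width: 35.5
grip_force: 30.5
```

Call:
move_arm(
  rows="0 0 0.01 0 0 0 1;0 0 0.01 0 0 0 1;0 0 0.01 0 0 0 1",
)

```text
clock: 15.83
tcp_pos: [586.5, 31.8, 32.7]
tool_rot: [0.706, 0.708, -0.0, -0.0]
force: [0.3, 0.1, -2.1]
grip_width: 35.6
grip_force: 30.5
```

Call:
move_arm(
  rows="0 0 0.006 0 0 0 1;0 0 0.006 0 0 0 1;0 0 0.006 0 0 0 1",
)

```text
clock: 16.08
tcp_pos: [586.6, 31.8, 32.6]
tool_rot: [0.706, 0.708, 0.0, 0.0]
force: [-2.0, -0.6, 4.7]
grip_width: 35.3
grip_force: 31.0
```

Contact. I'll release and go to red at (464.5,-19).

Call:
move_arm(
  rows="0 0 0 0 0 0 0.8;0 0 0 0 0 0 0.6;0 0 0 0 0 0 0.4;0 0 0 0 0 0 0.2;0 0 0 0 0 0 0;0 0 0 0 0 0 0;0 0 0 0 0 0 0;0 0 -0.2 0 0 0 0;0 0 -0.5 0 0 0 0;0 0 -0.8 0 0 0 0;0 0 -1 0 0 0 0;0 0 -1 0 0 0 0",
)

```text
clock: 17.08
tcp_pos: [588.6, 31.8, 136.6]
tool_rot: [0.706, 0.708, 0.002, 0.002]
force: [1.0, 0.9, 0.2]
grip_width: 85.6
grip_force: 0.0
```

Call:
move_arm(
  rows="-0.1 -0.2 -0.1 0 0 0 0;-0.2 -0.5 -0.15 0 0 0 0;-0.3 -0.8 -0.15 0 0 0 0;-0.3 -1 -0.15 0 0 0 0;-0.3 -1 -0.15 0 0 0 0",
)

```text
clock: 17.5
tcp_pos: [483.0, 1.3, 146.5]
tool_rot: [0.707, 0.708, -0.001, -0.001]
force: [1.0, -0.8, 1.0]
grip_width: 85.2
grip_force: 0.0
```

Call:
move_arm(
  rows="-0.21 -0.2 0 0 0 0 0;-0.21 -0.22 0 0 0 0 0;-0.21 -0.22 0 0 0 0 0;-0.21 -0.22 0 0 0 0 0",
)

```text
clock: 17.83
tcp_pos: [465.3, -19.4, 147.1]
tool_rot: [0.706, 0.708, 0.0, 0.0]
force: [0.9, 0.5, 0.2]
grip_width: 85.1
grip_force: 0.0
```

```bash
python3 - <<'E'
from h import *
p=shot('wrist','i.png'); q=shot('side','i2.png'); print(robot.get_state()['tcp_pos'])
i=np.hstack([cv2.resize(p['img'],(480,300)),cv2.resize(q['img'][150:320,250:420],(300,300))]); cv2.imwrite('pics/ii.png',i[:,:,::-1])
for X in ([464.3,-19,89],):
    c=p['K']@(p['R']@np.array(X)+p['t']); print(c[:2]/c[2]*.75)
E
```

```text
[465.35400637 -19.16968593 147.04850725]
[240.27959804 163.03630804]
```

View pics/ii.png

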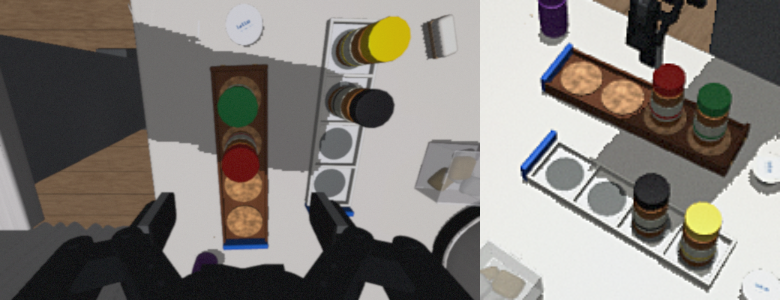

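Black is placed upright, and red's lid at (240,163) is exactly where expected. I'll do the same for red, into the third pocket at (586.8,-24).

Call:
move_arm(
  rows="0 0 0.4 0 0 0 0;0 0 0.7 0 0 0 0;0 0 0.9 0 0 0 0;0 0 1 0 0 0 0;0 0 1 0 0 0 0",
)

```text
clock: 18.35
tcp_pos: [464.0, -19.1, 45.5]
tool_rot: [0.706, 0.708, -0.001, -0.001]
force: [-0.4, -0.4, 0.4]
grip_width: 85.2
grip_force: 0.0
```

Call:
move_arm(
  rows="0 0 0.05 0 0 0 0;0 0 0.05 0 0 0 0.3;0 0 0.05 0 0 0 0.5;0 0 0.05 0 0 0 0.6;0 0 0.05 0 0 0 0.7;0 0 0.05 0 0 0 0.8;0 0 0.05 0 0 0 1;0 0 0.05 0 0 0 1;0 0 0.05 0 0 0 1;0 0 0.05 0 0 0 1;0 0 0.05 0 0 0 1",
)

```text
clock: 19.27
tcp_pos: [465.0, -19.6, 42.9]
tool_rot: [0.706, 0.708, 0.0, 0.0]
force: [-1.3, 1.0, 5.7]
grip_width: 35.4
grip_force: 29.3
```

Call:
move_arm(
  rows="0 0 -0.1 0 0 0 1;0 0 -0.3 0 0 0 1;0 0 -0.5 0 0 0 1;0 0 -0.7 0 0 0 1;0 0 -0.9 0 0 0 1;0 0 -1 0 0 0 1;0 0 -1 0 0 0 1",
)

```text
clock: 19.85
tcp_pos: [465.7, -19.7, 144.5]
tool_rot: [0.706, 0.708, 0.001, 0.002]
force: [-0.1, -0.4, -1.3]
grip_width: 35.1
grip_force: 30.2
```

Call:
move_arm(
  rows="0 0.1 0 0 0 0 1;0 0.3 0 0 0 0 1;0 0.5 0 0 0 0 1;0 0.7 0 0 0 0 1;-0.05 0.9 0 0 0 0 1;-0.05 1 0 0 0 0 1;-0.05 1 0 0 0 0 1",
)

```text
clock: 20.43
tcp_pos: [566.2, -24.4, 140.4]
tool_rot: [0.706, 0.708, -0.0, -0.0]
force: [-0.1, -0.4, -2.0]
grip_width: 35.1
grip_force: 30.3
```

Call:
move_arm(
  rows="0 0.15 0 0 0 0 1;0 0.2 0.1 0 0 0 1;0 0.21 0.2 0 0 0 1;0 0.21 0.4 0 0 0 1;0 0.21 0.6 0 0 0 1;0 0.21 0.8 0 0 0 1;0 0.21 0.93 0 0 0 1;0 0.21 1 0 0 0 1;0 0.21 1 0 0 0 1",
)

```text
clock: 21.18
tcp_pos: [584.3, -24.1, 40.3]
tool_rot: [0.706, 0.708, -0.001, -0.001]
force: [0.8, -0.0, -1.2]
grip_width: 35.3
grip_force: 30.4
```

Call:
move_arm(
  rows="0 0 0.02 0 0 0 1;0 0 0.04 0 0 0 1;0 0 0.06 0 0 0 1;0 0 0.07 0 0 0 1;0 0 0.08 0 0 0 1;0 0 0.08 0 0 0 1;0 0 0.08 0 0 0 1",
)

```text
clock: 21.77
tcp_pos: [585.7, -24.2, 34.3]
tool_rot: [0.706, 0.708, 0.0, 0.0]
force: [-0.3, 0.3, -1.3]
grip_width: 35.2
grip_force: 30.4
```

Call:
move_arm(
  rows="0 0 0.01 0 0 0 1;0 0 0.01 0 0 0 1;0 0 0.01 0 0 0 1",
)

```text
clock: 22.02
tcp_pos: [585.6, -24.2, 33.2]
tool_rot: [0.706, 0.708, -0.0, -0.0]
force: [0.6, 0.7, -1.8]
grip_width: 35.0
grip_force: 30.4
```

Call:
move_arm(
  rows="0 0 0.01 0 0 0 1;0 0 0.01 0 0 0 1;0 0 0.01 0 0 0 1",
)

```text
clock: 22.27
tcp_pos: [585.6, -24.2, 32.1]
tool_rot: [0.706, 0.708, -0.0, -0.0]
force: [-0.1, 0.0, -0.4]
grip_width: 35.1
grip_force: 30.4
```

Call:
move_arm(
  rows="0 0 0.006 0 0 0 1;0 0 0.006 0 0 0 1;0 0 0.006 0 0 0 1",
)

```text
clock: 22.52
tcp_pos: [585.7, -24.2, 31.9]
tool_rot: [0.706, 0.708, -0.0, 0.0]
force: [-3.0, 0.5, 6.0]
grip_width: 35.3
grip_force: 30.9
```

Contact. I'll release and go to green at (462.3,36.7).

Call:
move_arm(
  rows="0 0 0 0 0 0 0.8;0 0 0 0 0 0 0.6;0 0 0 0 0 0 0.4;0 0 0 0 0 0 0.2;0 0 0 0 0 0 0;0 0 0 0 0 0 0;0 0 0 0 0 0 0;0 0 -0.2 0 0 0 0;0 0 -0.5 0 0 0 0;0 0 -0.8 0 0 0 0;0 0 -1 0 0 0 0;0 0 -1 0 0 0 0",
)

```text
clock: 23.52
tcp_pos: [587.7, -24.4, 135.9]
tool_rot: [0.706, 0.708, 0.002, 0.003]
force: [0.5, -0.2, 0.5]
grip_width: 85.4
grip_force: 0.0
```

Call:
move_arm(
  rows="0.1 -0.2 -0.1 0 0 0 0;0.2 -0.5 -0.15 0 0 0 0;0.4 -0.8 -0.15 0 0 0 0;0.4 -1 -0.15 0 0 0 0;0.4 -1 -0.15 0 0 0 0",
)

```text
clock: 23.93
tcp_pos: [481.9, 16.4, 145.9]
tool_rot: [0.706, 0.708, -0.001, -0.001]
force: [0.3, -0.8, 0.2]
grip_width: 85.6
grip_force: 0.0
```

Call:
move_arm(
  rows="0.21 -0.2 0 0 0 0 0;0.21 -0.23 0 0 0 0 0;0.21 -0.23 0 0 0 0 0;0.21 -0.23 0 0 0 0 0",
)

```text
clock: 24.27
tcp_pos: [463.2, 36.2, 146.5]
tool_rot: [0.706, 0.708, 0.0, 0.0]
force: [-0.3, 0.2, -0.4]
grip_width: 85.5
grip_force: 0.0
```

```bash
python3 - <<'E'
from h import *
p=shot('wrist','j.png'); q=shot('side','j2.png'); print(robot.get_state()['tcp_pos'])
i=np.hstack([cv2.resize(p['img'],(480,300)),cv2.resize(q['img'][150:320,250:420],(300,300))]); cv2.imwrite('pics/jj.png',i[:,:,::-1])
for X in ([462.3,36.7,89],):
    c=p['K']@(p['R']@np.array(X)+p['t']); print(c[:2]/c[2]*.75)
E
```

```text
[463.32158487  36.02238499 146.49558061]
[240.37694038 163.16921919]
```

View pics/jj.png

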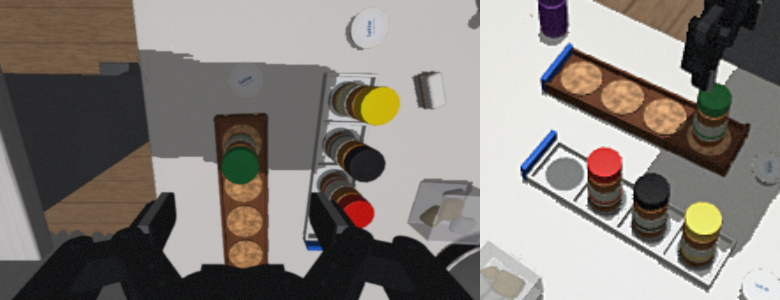

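Red is placed upright. Green's lid is at (240,166), about 2 mm short of the prediction. I'll grip it and take it to the last pocket, (586,-80).

Call:
move_arm(
  rows="-0.015 0 0.4 0 0 0 0;-0.015 0 0.7 0 0 0 0;-0.015 0 0.9 0 0 0 0;-0.015 0 1 0 0 0 0;-0.015 0 1 0 0 0 0",
)

```text
clock: 24.78
tcp_pos: [461.9, 34.7, 44.9]
tool_rot: [0.706, 0.708, -0.001, -0.001]
force: [0.0, -0.4, 0.1]
grip_width: 85.0
grip_force: 0.0
```

Call:
move_arm(
  rows="0 0 0.04 0 0 0 0;0 0 0.04 0 0 0 0.3;0 0 0.04 0 0 0 0.5;0 0 0.04 0 0 0 0.6;0 0 0.04 0 0 0 0.7;0 0 0.04 0 0 0 0.8;0 0 0.04 0 0 0 1;0 0 0.04 0 0 0 1;0 0 0.04 0 0 0 1;0 0 0.04 0 0 0 1;0 0 0.04 0 0 0 1",
)

```text
clock: 25.7
tcp_pos: [462.9, 35.0, 43.3]
tool_rot: [0.706, 0.708, 0.0, 0.0]
force: [-0.7, -0.5, 6.3]
grip_width: 35.1
grip_force: 29.3
```

Call:
move_arm(
  rows="0 0 -0.1 0 0 0 1;0 0 -0.3 0 0 0 1;0 0 -0.5 0 0 0 1;0 0 -0.7 0 0 0 1;0 0 -0.9 0 0 0 1;0 0 -1 0 0 0 1;0 0 -1 0 0 0 1",
)

```text
clock: 26.28
tcp_pos: [463.6, 35.0, 144.9]
tool_rot: [0.706, 0.708, 0.001, 0.001]
force: [0.2, -0.3, -1.2]
grip_width: 35.7
grip_force: 30.3
```

Call:
move_arm(
  rows="-0.1 0.1 0 0 0 0 1;-0.3 0.3 0 0 0 0 1;-0.5 0.5 0 0 0 0 1;-0.7 0.7 0 0 0 0 1;-0.9 0.9 0 0 0 0 1;-1 1 0 0 0 0 1;-1 1 0 0 0 0 1",
)

```text
clock: 26.87
tcp_pos: [564.2, -67.3, 140.9]
tool_rot: [0.707, 0.707, -0.0, -0.0]
force: [-0.5, 0.5, -1.0]
grip_width: 35.4
grip_force: 30.4
```

Call:
move_arm(
  rows="-0.1 0.15 0 0 0 0 1;-0.14 0.2 0.1 0 0 0 1;-0.14 0.22 0.2 0 0 0 1;-0.14 0.22 0.4 0 0 0 1;-0.14 0.22 0.6 0 0 0 1;-0.14 0.22 0.8 0 0 0 1;-0.14 0.22 0.93 0 0 0 1;-0.14 0.22 1 0 0 0 1;-0.14 0.22 1 0 0 0 1",
)

```text
clock: 27.62
tcp_pos: [583.5, -78.2, 40.7]
tool_rot: [0.706, 0.708, -0.001, -0.001]
force: [0.5, 0.1, -2.4]
grip_width: 35.5
grip_force: 30.5
```

Call:
move_arm(
  rows="0 0 0.02 0 0 0 1;0 0 0.04 0 0 0 1;0 0 0.06 0 0 0 1;0 0 0.07 0 0 0 1;0 0 0.08 0 0 0 1;0 0 0.08 0 0 0 1;0 0 0.08 0 0 0 1",
)

```text
clock: 28.2
tcp_pos: [584.8, -78.8, 34.8]
tool_rot: [0.706, 0.708, 0.0, 0.0]
force: [0.8, -1.0, -1.9]
grip_width: 35.5
grip_force: 30.5
```

Call:
move_arm(
  rows="0 0 0.01 0 0 0 1;0 0 0.01 0 0 0 1;0 0 0.01 0 0 0 1",
)

```text
clock: 28.45
tcp_pos: [584.8, -78.7, 33.6]
tool_rot: [0.706, 0.708, -0.0, -0.0]
force: [1.4, -0.2, -2.1]
grip_width: 35.6
grip_force: 30.5
```

Call:
move_arm(
  rows="0 0 0.01 0 0 0 1;0 0 0.01 0 0 0 1;0 0 0.01 0 0 0 1",
)

```text
clock: 28.7
tcp_pos: [584.7, -78.7, 32.5]
tool_rot: [0.706, 0.708, -0.0, -0.0]
force: [-0.1, 0.2, -0.9]
grip_width: 35.4
grip_force: 30.5
```

Call:
move_arm(
  rows="0 0 0.007 0 0 0 1;0 0 0.007 0 0 0 1;0 0 0.007 0 0 0 1",
)

```text
clock: 28.95
tcp_pos: [584.8, -78.8, 32.3]
tool_rot: [0.706, 0.708, 0.0, 0.0]
force: [-2.9, -0.1, 6.0]
grip_width: 35.7
grip_force: 31.1
```

Call:
move_arm(
  rows="0 0 0 0 0 0 0.8;0 0 0 0 0 0 0.6;0 0 0 0 0 0 0.4;0 0 0 0 0 0 0.2;0 0 0 0 0 0 0;0 0 0 0 0 0 0;0 0 0 0 0 0 0;0 0 -0.2 0 0 0 0;0 0 -0.5 0 0 0 0;0 0 -0.8 0 0 0 0;0 0 -1 0 0 0 0;0 0 -1 0 0 0 0",
)

```text
clock: 29.95
tcp_pos: [586.8, -79.1, 136.3]
tool_rot: [0.706, 0.708, 0.002, 0.003]
force: [0.3, -0.1, 0.2]
grip_width: 85.2
grip_force: 0.0
```

Call:
move_arm(
  rows="0 -0.2 -0.4 0 0 0 0;0 -0.4 -0.8 0 0 0 0;0 -0.6 -1 0 0 0 0;0 -0.6 -1 0 0 0 0;0 -0.6 -1 0 0 0 0",
)

```text
clock: 30.37
tcp_pos: [524.7, -79.0, 232.8]
tool_rot: [0.706, 0.708, 0.001, 0.001]
force: [1.2, -0.6, -1.3]
grip_width: 85.8
grip_force: 0.0
```

```bash
python3 - <<'E'
from h import *
p=shot('wrist','k.png'); q=shot('side','k2.png')
i=np.hstack([cv2.resize(p['img'],(480,300)),cv2.resize(q['img'][150:320,250:420],(300,300))]); cv2.imwrite('pics/kk.png',i[:,:,::-1])
E
```

```text
(no output)
```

View pics/kk.png

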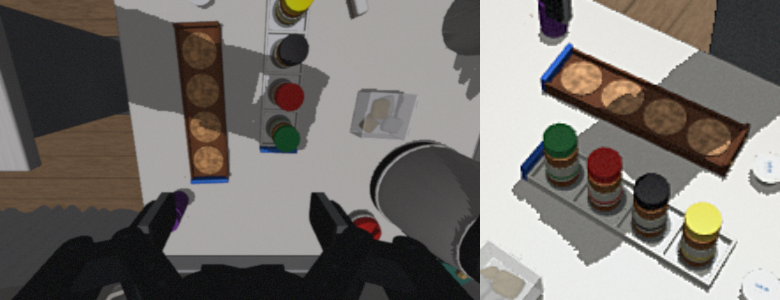

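All four jars stand upright in the white rack. From the blue end they run green (561,155), red (604,180), black (651,205), yellow (701,235), which is the reverse of the old order. Handing in.

```bash
python3 -c "
from rig import robot
print(robot.close_job())"
```

```text
the job is handed in; nothing more can be done
None
```

The four jars are upright in the white rack in reverse order (green, red, black, yellow from the blue end), each set down gently; the arm was clear after about 30 s, and I handed the job in without being shown a verdict.

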